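# Turn the saucepan handle in and shut the hob guard

## Robot

A 6-joint arm with a two-finger parallel gripper is mounted at the origin on the work surface. World frame = base frame: x ahead of the robot, y to its left, z up, the work surface at z = 0. Lengths are in m, angles in rad, forces in N, time in s.
With the tool pointing down it reaches from about 0.375 to 0.925 m from the base axis. Payload 5.7 kg.
Tool frame: the origin (TCP) lies at the centre of the arm's flange, where the gripper is bolted on; the fingertips stand 173 mm ahead of it and the grasp point (between the pads) lies ahead of it (arm.grip_point_offset is the z of the grasp point in the tool frame, in m); z points along the fingers, y is the direction in which the jaws open and shut (so a half turn about z gives the same grasp; the last joint's range is limited). The gripper opens to 85 mm and grips with 20 to 120 N. Pads are 22 mm wide; open, the fingers measure 114 mm over their backs; the gripper's body (76 mm by 85 mm) begins 54 mm behind the grasp point. The pads swing forward as they close: fully open they stand 13 mm farther back than shut.
Start: joints at [1.052, 0.359, 1.51, -0, 1.272, -0.115], TCP at [0.236, 0.552, 0.405] pointing down, gripper open.
Joint ranges: [-2.97, 2.97], [-1.01, 2.36], [0.21, 2.38], [-0.96, 4.11], [0.2, 2.71], [-2.98, 2.98]. Speed limits (rad/s): [2.39, 2.39, 3.14, 3.14, 3.14, 3.14].

## Interface

Orientations are given as a 3x3 rotation matrix whose columns are the frame's x, y, z axes.
In Python, from station import arm gives the robot as it stands.
- The arm moves only by the tool step_arm, never from a script. Its arguments are lists of equal length, an entry for each row: "translation": the shift along the tool's x, y, z in cm, a list of three; "rotation": the turn, a rotation vector about the tool's x, y, z in rad, a list of three. A call has 1 to 5 rows; each row is the pose to reach, as a shift and turn from the pose commanded when the call began, along the tool's axes at that moment; what a row does not reach only later rows make up. A row lasts 1/8 s, in which the tool goes at most 62.5 mm and 10.7 degrees, less where a joint would pass 70% of its speed; a pose out of reach is approached as far as the arm can. A call with a gripper value outside its range is refused whole. "hand" is the closure, from -1 (fully open) to 1 (shut), set as the call begins (left out, the last holds). The fingers move at their own pace and stop on an object; the grip force is fixed at half the most. Time passes only in rows, so rows that repeat a pose let the fingers close. It gives the time, the measured TCP pose, the force and the opening at its end, in the units of the state.
- arm.get_state(): the state, without advancing time (a new reading comes with each control period).
- arm.capture(name): name is "side" or "top"; returns the picture (480x640x3 uint8, red, green, blue); there is no depth.
- arm.camera_model(name): a dict with "K" (3x3 intrinsics, pixels), "D" ([k1, k2, p1, p2, k3] as OpenCV has them; the pictures are not rectified), "origin" and "orientation" of the camera in the world. Camera axes: x right, y down, z forward; pixel columns grow to the right and rows downward; lengths in m; the calibration is good to about 2 mm. A picture is of the moment at which its call begins. camera_model takes no time and is no camera call.
- arm.close_job(): hands the job in, once; it reports no verdict.
The state is a dict: "time_s": time; "joints": joint angles; "qd": joint speeds; "joint_efforts": joint torques, N m; "tcp_pos": TCP position; "ee_rot": TCP orientation; "contact_force": force on the tool from outside, world axes, zero at the start; "moment": the same for the moment, N m; "finger_gap": finger opening in m.
Only numpy, scipy, OpenCV 4.12 (cv2) and the standard library are available. Lean on these libraries where they do the work, as an engineer would, in place of code of your own. Each camera call takes 0.05 s, during which the arm holds its last target. There are 200 camera calls.

## Task

The saucepan's handle sticks out over the side of the bench hob, across the path of the open side guard. Keeping the saucepan flat on its plate, swing the handle round inward by the far side (the control-knob edge) until it lies wholly over the hob, its end no longer past that edge, but stop clear of the pan on the far plate. Then slide the side guard fully shut. Leave the skillet and the milk pan where they are and do not knock the saucepan against them.

Things in the scene. Friction and masses are not known exactly. Their poses are not given: they have to be found in the camera images.
- hob: Fixed steel bench hob, 440 (x) by 436 (y) mm, top 55 mm over the bench, turned by up to 0.15 rad. Origin: centre of its underside. Three round plates, centres in its frame (x, y): saucepan's (35, -100), near plate (-110, 115), far plate (110, 115) mm. Its far edge, at x = 220 mm, carries three black control knobs on its face; the side guard runs along its -y edge.
- plate_side (a point): Centre of the saucepan's plate, the one next to the guard, on its surface, 61 mm over the bench. Round each plate runs a fixed ring, inner radius 89 mm, its top 6 mm over the plate, that keeps a pan from sliding off.
- saucepan_mid (a point): Loose aluminium saucepan, about 0.8 kg, base 160 mm, rim 164 mm across, 70 mm high, one straight black handle. Inside the ring it can turn freely and slide some 9 mm; a few newtons sideways on the handle turn it. The point lies on the pan's axis, 45 mm above its underside; its x axis points along the handle.
- saucepan_tip (a point): Outer end of the saucepan's level handle, on its centre line, 210 mm from the pan's axis, 106 mm over the bench. The black grip starts 95 mm from the axis; 22 mm wide, 16 mm thick. It first points to the hob's -y, across the guard's path; the open guard bars the way round by -x, so it swings round by +x, past the far edge, to end about half-way between the hob's +x and +y.
- skillet_mid (a point): Dark steel skillet (loose, 1.2 kg, a bearing lying in it): base radius 68 mm, rim radius 80 mm, 55 mm high, on the far or the near plate, its own handle pointing outward roughly to the hob's +y. The point lies on its axis, 46 mm above its underside.
- milkpan_mid (a point): Steel milk pan (loose, 0.5 kg) with wooden handle: radius 60 mm, 85 mm high (rim 146 mm over the bench), on the other of those two plates, its handle pointing outward roughly to the hob's +y. The point lies on its axis, 66 mm above its underside.
- guard (a joint): How far the side guard is open, in m: 0 fully shut (at its stop), 0.18 fully open. It is an upright aluminium strip 200 mm long, 8 mm thick, top 117 mm over the bench, 230 mm to the -y side of the hob's centre. It slides along the hob's x axis, towards +x to shut; this takes about 2 N and it stays where left.
- guard_knob (a point): Middle of the upright black round knob on top of the guard, 20 mm diameter, from 117 to 151 mm over the bench (the point is at 134 mm). It is 80 mm from the guard's middle, towards +x, and moves with the guard; push it or pinch it to slide the guard.

How it is judged:
On the way, in this order (a step that is already met when the one before it is completed fails the run):
1. the saucepan's handle is swung inward: its end is over the hob, not past the far edge by more than 2 mm, and about 4 mm or more clear of the pan on the far plate (x of saucepan_tip in the frame of hob between 0.12 and 0.222 m and y of saucepan_tip in the frame of hob above -0.03 m and horizontal distance between saucepan_tip and skillet_mid above 0.095 m and horizontal distance between saucepan_tip and milkpan_mid above 0.075 m and angle between saucepan_mid's own z axis and vertical below 0.05 rad), for 0.2 s.
2. the side guard is slid fully shut (within 6 mm of its stop) (value of joint guard below 0.006 m), for 0.2 s.
At the end, for the whole second after the job is handed in: The saucepan stands flat inside the ring of its own plate; the end of its handle is over the hob, not past the far edge by more than 2 mm, and about 4 mm or more clear of the pan on the far plate; the side guard is within 6 mm of fully shut; skillet and milk pan are within 15 mm of where they began (x of saucepan_tip in the frame of hob between 0.12 and 0.222 m and y of saucepan_tip in the frame of hob above -0.03 m and horizontal distance between saucepan_tip and skillet_mid above 0.095 m and horizontal distance between saucepan_tip and milkpan_mid above 0.075 m and angle between saucepan_mid's own z axis and vertical below 0.03 rad and distance between saucepan_mid and plate_side below 0.049 m and value of joint guard below 0.006 m and distance of each of skillet_mid, milkpan_mid from where it was at the start of the episode below 0.015 m); the robot touches nothing.
It fails at once if the saucepan knocks against the skillet (over 3 N) (contact force between saucepan and skillet above 3 N).
It fails at once if the saucepan knocks against the milk pan (over 3 N) (contact force between saucepan and milkpan above 3 N).
It fails at once if the saucepan is tipped by more than about 10 degrees (angle between saucepan_mid's own z axis and vertical above 0.18 rad).
It fails at once if the saucepan is lifted more than 15 mm off its plate (height (world z) of saucepan_mid above 0.121 m).
It fails at once if the skillet or the milk pan is shifted by more than 15 mm (distance of any of skillet_mid, milkpan_mid from where it was at the start of the episode above 0.015 m).
It also fails if it takes over 51 s, if anything falls off the work surface, if the arm or the gripper's body presses on something with over 40 N, if the wrist force passes 120 N, or if a joint passes its speed limit or range.

## Working session

There is one attempt and no reset: what is moved stays moved. The work goes in short steps, Python scripts to look and compute and a tool call to move; the robot and the scene stay as the last step left them, time stands still between calls to the robot, and variables do not carry over. Pictures are saved under pics/ and viewed, about 8 in all and at most 12, crops included, and the job is handed in when it is done.

Besides the shell and the picture viewer there is one more tool, called after "Emit:" as a command line: name --argument value ..., lists and objects as JSON in quotes. step_arm: Moves the arm, as the interface text tells. Its arguments: {"type":"object","properties":{"translation":{"type":"array"},"rotation":{"type":"array"},"hand":{"type":"number"}},"required":["translation","rotation"]}

```bash
mkdir -p pics; python3 - <<'E'
from station import arm
import cv2
for n in("top","side"):
    cv2.imwrite(f"pics/{n}0.png",arm.capture(n)[:,:,::-1]); m=arm.camera_model(n); print(n,m)
s=arm.get_state(); print(s, arm.grip_point_offset)
E
```

```text
top {'K': array([[592.98300451,   0.        , 317.14247904],
       [  0.        , 592.98300451, 236.96720029],
       [  0.        ,   0.        ,   1.        ]]), 'D': array([-0.04380615,  0.        ,  0.        ,  0.        ,  0.        ]), 'origin': array([ 0.34493043, -0.04357024,  1.07983547]), 'orientation': array([[-2.13666573e-02, -9.82205335e-01,  1.86590849e-01],
       [-9.99771698e-01,  2.09667536e-02, -4.11661142e-03],
       [ 1.31153338e-04, -1.86636209e-01, -9.82429086e-01]])}
side {'K': array([[548.25348731,   0.        , 322.96444414],
       [  0.        , 548.25348731, 240.6380128 ],
       [  0.        ,   0.        ,   1.        ]]), 'D': array([-0.15416406,  0.        ,  0.        ,  0.        ,  0.        ]), 'origin': array([ 0.34300213, -0.68628881,  0.50221853]), 'orientation': array([[ 9.55476862e-01, -1.48099609e-01,  2.55206723e-01],
       [-2.95065892e-01, -4.78718196e-01,  8.26900846e-01],
       [-2.91589727e-04, -8.65387425e-01, -5.01103303e-01]])}
{'time_s': 0.1, 'joints': array([ 1.05186808e+00,  3.59450011e-01,  1.51129820e+00, -4.39085368e-06,
        1.27253970e+00, -1.15138489e-01]), 'qd': array([ 0.00080865, -0.00159567, -0.00250615, -0.00161435,  0.00106103,
       -0.00265523]), 'joint_efforts': array([ 7.64291617e-04, -5.28645480e+01, -2.79353249e+01, -2.67003916e-04,
        4.78115762e-03,  2.26875432e-05]), 'tcp_pos': array([0.23561366, 0.55145619, 0.40393717]), 'ee_rot': array([[-9.19579010e-01,  3.92904243e-01, -8.37116864e-04],
       [ 3.92905089e-01,  9.19577848e-01, -1.47415826e-03],
       [ 1.90591090e-04, -1.68451246e-03, -9.99998563e-01]]), 'contact_force': array([0.13614899, 0.1422255 , 0.05561568]), 'moment': array([-0.06855368,  0.05607603, -0.01873437]), 'finger_gap': 0.08556021737642343} 0.1547
```

View pics/top0.png

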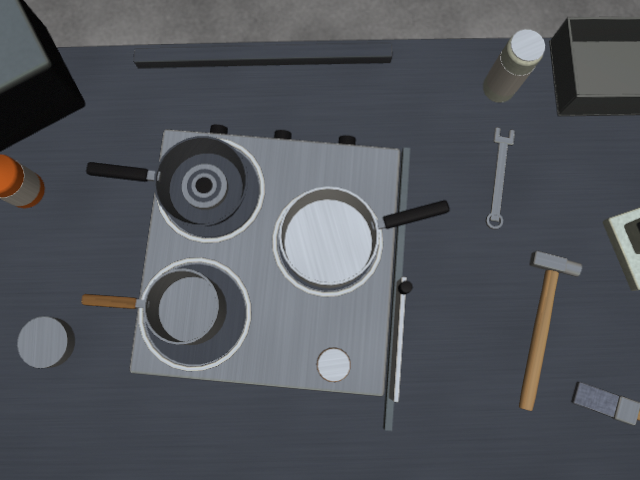

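View pics/side0.png

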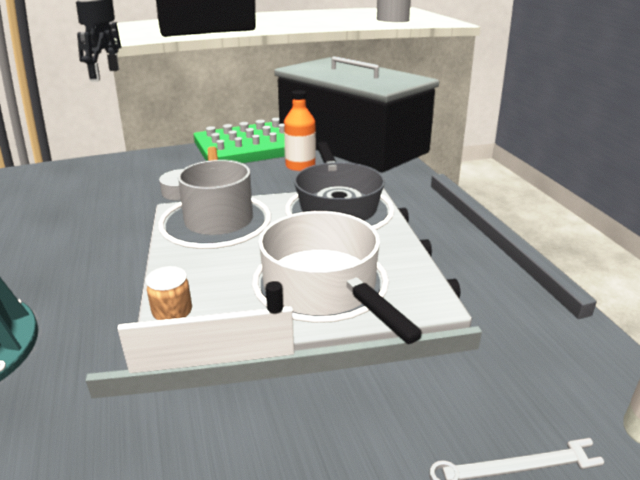

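Top view: the skillet is on the far plate (~207,180), the milk pan on the near plate and the saucepan at (328,240) with its handle tip at (449,208). The guard knob is at (405,287). The hob corners are at (164,130), (131,373), (382,395) and about (401,149).

```bash
cat > h.py <<'E'
from station import arm
import numpy as np, cv2
def w(px,z,n="top"):
    m=arm.camera_model(n); p=cv2.undistortPoints(np.array([[px]],float),m["K"],np.array(m["D"]))[0,0]
    d=m["orientation"]@np.array([p[0],p[1],1]); o=m["origin"]; return o+d*(z-o[2])/d[2]
def proj(P,n="top"):
    m=arm.camera_model(n); R=m["orientation"].T
    return cv2.projectPoints(np.array(P,float).reshape(-1,3),cv2.Rodrigues(R)[0],-R@m["origin"],m["K"],np.array(m["D"]))[0][:,0]
E
python3 - <<'E'
from h import *
from scipy.optimize import least_squares
pts=[((164,130),(.22,.218)),((131,373),(-.22,.218)),((382,395),(-.22,-.218)),((401,149),(.22,-.218))]
W=[w(p,.055)[:2] for p,_ in pts]; L=np.array([l for _,l in pts])
def R(a): return np.array([[np.cos(a),-np.sin(a)],[np.sin(a),np.cos(a)]])
r=least_squares(lambda q:(L@R(q[2]).T+q[:2]-W).ravel(),[.5,0,0]); print(r.x,(r.fun*1e3).round(1))
c,a=r.x[:2],r.x[2]; np.save("hob.npy",r.x)
H=lambda p:R(a).T@(p[:2]-c)
for n,px,z in[("tip",(449,208),.106),("panrim",(331,238),.131),("knobtop",(405,286),.151),("skilletrim",(203,180),.116),("milkrim",(184,308),.146),("jar",(333,363),.1)]:
    p=w(px,z); print(n,p.round(4),H(p).round(4))
# overlay
im=arm.capture("top")[:,:,::-1].copy()
for (x,y) in [(35,-100),(-110,115),(110,115)]:
    t=np.linspace(0,6.3,60); q=np.c_[x/1e3+.089*np.cos(t),y/1e3+.089*np.sin(t)]@R(a).T+c
    for u in proj(np.c_[q,0*t+.067]): cv2.circle(im,tuple(int(v) for v in u.round()),1,(0,0,255),-1)
for u in proj(np.c_[L@R(a).T+c,[.055]*4]): cv2.circle(im,tuple(int(v) for v in u.round()),3,(0,255,0),1)
cv2.imwrite("pics/ov.png",im[90:450,60:480].repeat(1,0))
E
```

```text
[ 0.50547758  0.03662326 -0.10867846] [ 3.1  1.4 -1.   4.3 -3.9 -5.2  1.8 -0.6]
tip [ 0.575  -0.2717  0.106 ] [ 0.1025 -0.2989]
panrim [ 0.5229 -0.0701  0.131 ] [ 0.0289 -0.1042]
knobtop [ 0.44   -0.1838  0.151 ] [-0.0412 -0.2263]
skilletrim [0.63  0.143 0.116] [0.1123 0.1193]
milkrim [0.4131 0.1642 0.146 ] [-0.1056  0.1168]
jar [ 0.3227 -0.0689  0.1   ] [-0.1702 -0.1247]
```

View pics/ov.png

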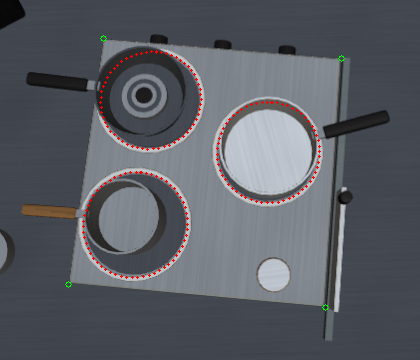

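Skillet, milk pan and plates match the hob fit to about 2-4 mm. First I close the fingers to make a pushing stick and align the tool yaw to the hob, with tool x = -hob x and tool y = hob y.

Emit:
step_arm --translation '[[0, 0, 0], [0, 0, 0], [0, 0, 0]]' --rotation '[[0, 0, -0.15], [0, 0, -0.295], [0, 0, -0.295]]' --hand 1

```text
time_s: 0.52
tcp_pos: [0.2357, 0.5516, 0.4044]
ee_rot: [[-0.994, 0.11, -0.0], [0.11, 0.994, -0.001], [0.0, -0.001, -1.0]]
contact_force: [-0.2, -0.8, 0.4]
finger_gap: 0.0322
```

```bash
cat >> h.py <<'E'
q=np.load("hob.npy") ; c,a=q[:2],q[2]; Rh=np.array([[np.cos(a),-np.sin(a)],[np.sin(a),np.cos(a)]])
H=lambda p:Rh.T@(np.array(p)[:2]-c)
def st():
    s=arm.get_state(); R=s["ee_rot"]; print("t",s["time_s"],"hob",H(s["tcp_pos"]).round(4),"z",s["tcp_pos"][2].round(4),"F",s["contact_force"].round(1),"yaw in hob of tool x",np.arctan2(R[1,0],R[0,0])-a,"gap",s["finger_gap"],"j",np.array(s["joints"]).round(2))
E
python3 -c "from h import *;st()"
```

```text
t 0.525 hob [-0.3241  0.4827] z 0.4044 F [-0.2 -0.8  0.4] yaw in hob of tool x 3.140207636122465 gap 0.0321913068095637 j [ 1.05  0.36  1.51  0.    1.27 -0.41]
```

Emit:
step_arm --translation '[[-2.5, -5, 0], [-5, -10, 0], [-7.5, -15, 0], [-10, -20, 0], [-12.5, -25, 0]]' --rotation '[[0, 0, 0], [0, 0, 0], [0, 0, 0], [0, 0, 0], [0, 0, 0]]'

```text
time_s: 1.15
tcp_pos: [0.3331, 0.288, 0.4048]
ee_rot: [[-0.994, 0.112, 0.001], [0.112, 0.994, 0.0], [-0.001, 0.0, -1.0]]
contact_force: [0.9, -0.4, -0.1]
finger_gap: -0.0
```

Emit:
step_arm --translation '[[-2.5, -5, 0], [-5, -10, 0], [-7.5, -15, 0], [-10, -20, 0], [-12.5, -25, 0]]' --rotation '[[0, 0, 0], [0, 0, 0], [0, 0, 0], [0, 0, 0], [0, 0, 0]]'

```text
time_s: 1.78
tcp_pos: [0.4303, 0.0257, 0.4049]
ee_rot: [[-0.994, 0.112, 0.001], [0.112, 0.994, 0.0], [-0.001, 0.0, -1.0]]
contact_force: [0.8, 0.4, -0.8]
finger_gap: 0.0001
```

Emit:
step_arm --translation '[[-2.5, -5, 0], [-5, -10, 0], [-7.5, -15, 0], [-10, -20, 0], [-12.4, -24.8, 0]]' --rotation '[[0, 0, 0], [0, 0, 0], [0, 0, 0], [0, 0, 0], [0, 0, 0]]'

```text
time_s: 2.4
tcp_pos: [0.5267, -0.2344, 0.4046]
ee_rot: [[-0.994, 0.113, 0.0], [0.113, 0.994, -0.0], [-0.0, 0.0, -1.0]]
contact_force: [0.7, -0.1, -0.0]
finger_gap: -0.0003
```

Emit:
step_arm --translation '[[0, 0, 4], [0, 0, 8], [0, 0, 8]]' --rotation '[[0, 0, 0], [0, 0, 0], [0, 0, 0]]'

```text
time_s: 2.78
tcp_pos: [0.5248, -0.2318, 0.3218]
ee_rot: [[-0.994, 0.111, -0.006], [0.111, 0.994, 0.004], [0.007, 0.003, -1.0]]
contact_force: [0.2, 0.1, 0.1]
finger_gap: -0.0
```

```bash
python3 - <<'E'
from h import *
st()
a1=arm.capture("top")[60:400,220:520,::-1]; b=arm.capture("side")[150:450,200:500,::-1]
im=np.zeros((340,600,3),np.uint8); im[:,:300]=a1; im[:300,300:]=b; cv2.imwrite("pics/p1.png",im)
E
```

```text
t 2.775 hob [ 0.0484 -0.2648] z 0.3218 F [0.2 0.1 0.1] yaw in hob of tool x 3.138564707730559 gap -3.35702651180043e-05 j [-0.54  0.41  1.66 -0.    1.08 -2.  ]
```

View pics/p1.png

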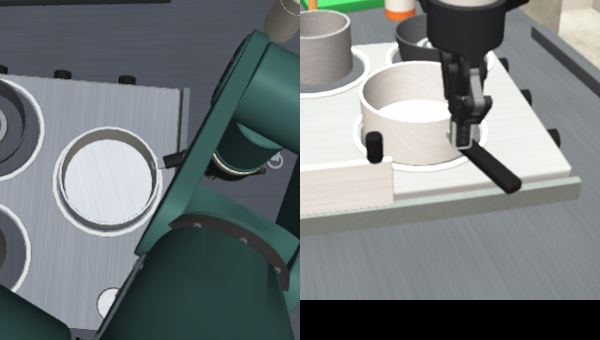

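Emit:
step_arm --translation '[[0, 0, 3], [0, 0, 6.1], [0, 0, 6.1]]' --rotation '[[0, 0, 0], [0, 0, 0], [0, 0, 0]]'

```text
time_s: 3.25
tcp_pos: [0.5262, -0.2322, 0.2639]
ee_rot: [[-0.994, 0.109, -0.001], [0.109, 0.994, 0.001], [0.001, 0.0, -1.0]]
contact_force: [-0.4, -0.3, 0.7]
finger_gap: -0.0002
```

Emit:
step_arm --translation '[[-1.4, 0.15, 0], [-2.8, 0.5, 0], [-4.2, 0.9, 0], [-5.5, 1.5, 0], [-6.8, 2.1, 0]]' --rotation '[[0, 0, 0], [0, 0, 0], [0, 0, 0], [0, 0, 0], [0, 0, 0]]'

```text
time_s: 3.88
tcp_pos: [0.5972, -0.2186, 0.2638]
ee_rot: [[-0.994, 0.108, -0.0], [0.108, 0.994, -0.0], [0.0, -0.0, -1.0]]
contact_force: [-2.2, 0.4, 0.4]
finger_gap: 0.0
```

```bash
python3 - <<'E'
from h import *
st()
a1=arm.capture("top")[60:400,220:520,::-1]; b=arm.capture("side")[150:450,200:500,::-1]
im=np.zeros((340,600,3),np.uint8); im[:,:300]=a1; im[:300,300:]=b; cv2.imwrite("pics/p2.png",im)
E
```

```text
t 3.875 hob [ 0.1189 -0.2438] z 0.2638 F [-2.2  0.4  0.4] yaw in hob of tool x 3.141672414096768 gap 2.2467633124843046e-05 j [-0.46  0.55  1.57 -0.    1.02 -1.92]
```

View pics/p2.png

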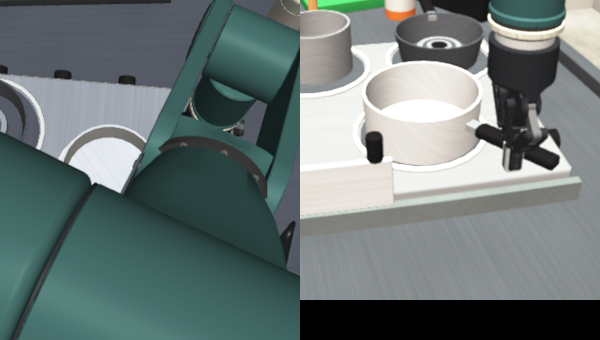

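Emit:
step_arm --translation '[[-1.0, 0.8, 0], [-2.1, 1.7, 0], [-3.1, 2.7, 0], [-4.1, 3.7, 0], [-5.0, 4.9, 0]]' --rotation '[[0, 0, 0], [0, 0, 0], [0, 0, 0], [0, 0, 0], [0, 0, 0]]'

```text
time_s: 4.6
tcp_pos: [0.6518, -0.175, 0.2636]
ee_rot: [[-0.994, 0.108, -0.0], [0.108, 0.994, -0.0], [0.0, -0.0, -1.0]]
contact_force: [-2.7, -1.1, -0.8]
finger_gap: -0.0001
```

Emit:
step_arm --translation '[[-0.8, 1.2, 0], [-1.4, 2.5, 0], [-2.0, 3.8, 0], [-2.4, 5.2, 0], [-2.75, 6.6, 0]]' --rotation '[[0, 0, 0], [0, 0, 0], [0, 0, 0], [0, 0, 0], [0, 0, 0]]'

```text
time_s: 5.22
tcp_pos: [0.6861, -0.1122, 0.2638]
ee_rot: [[-0.994, 0.109, 0.0], [0.109, 0.994, -0.0], [-0.0, -0.0, -1.0]]
contact_force: [-1.6, -1.2, -0.3]
finger_gap: 0.0002
```

Emit:
step_arm --translation '[[-0.2, 1.4, 0], [-0.25, 2.9, 0], [-0.2, 4.3, 0], [0, 5.8, 0], [0, 5.8, 0]]' --rotation '[[0, 0, 0], [0, 0, 0], [0, 0, 0], [0, 0, 0], [0, 0, 0]]'

```text
time_s: 5.85
tcp_pos: [0.6922, -0.0537, 0.2638]
ee_rot: [[-0.994, 0.107, 0.001], [0.107, 0.994, 0.001], [-0.001, 0.001, -1.0]]
contact_force: [1.2, 0.4, -0.3]
finger_gap: -0.0
```

```bash
python3 - <<'E'
from h import *
st()
a1=arm.capture("top")[60:400,120:420,::-1]; b=arm.capture("side")[120:420,200:500,::-1]
im=np.zeros((340,600,3),np.uint8); im[:,:300]=a1; im[:300,300:]=b; cv2.imwrite("pics/p3.png",im)
E
```

```text
t 5.85 hob [ 0.1954 -0.0695] z 0.2638 F [ 1.2  0.4 -0.3] yaw in hob of tool x 3.1426365241413534 gap -4.1098088236738356e-05 j [-0.18  0.62  1.42  0.    1.09 -1.64]
```

View pics/p3.png

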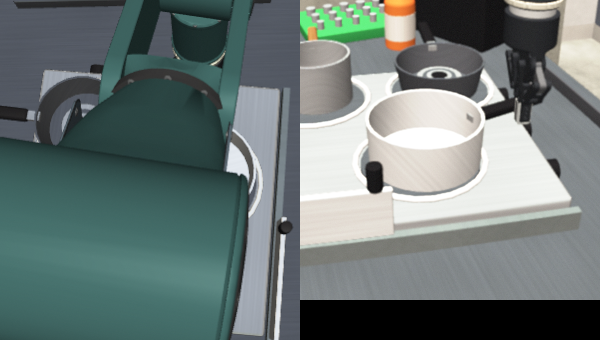

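Emit:
step_arm --translation '[[0.15, 0.7, 0], [0.35, 1.4, 0], [0.55, 2.1, 0], [0.75, 2.8, 0], [0.75, 2.8, 0]]' --rotation '[[0, 0, 0], [0, 0, 0], [0, 0, 0], [0, 0, 0], [0, 0, 0]]'

```text
time_s: 6.58
tcp_pos: [0.6874, -0.0257, 0.2636]
ee_rot: [[-0.994, 0.108, -0.0], [0.108, 0.994, 0.001], [0.0, 0.001, -1.0]]
contact_force: [0.2, 0.6, 0.3]
finger_gap: 0.0
```

```bash
python3 - <<'E'
from h import *
st()
b=arm.capture("side")[:,:,::-1]
# candidate tip positions for handle angles
for th in (20,30,40):
    t=np.radians(th); p=np.array([.033+.21*np.cos(t),-.1+.21*np.sin(t)]); print(th,proj([*(Rh@p+c),.106],"side").round())
cv2.imwrite("pics/p4.png",cv2.resize(b[120:320,300:500],(600,600),interpolation=cv2.INTER_CUBIC))
E
```

```text
t 6.575 hob [ 0.1876 -0.0423] z 0.2636 F [0.2 0.6 0.3] yaw in hob of tool x 3.1419846983686504 gap 3.270866041364243e-05 j [-0.14  0.62  1.44  0.    1.08 -1.6 ]
20 [[434. 218.]]
30 [[418. 209.]]
40 [[399. 202.]]
```

View pics/p4.png

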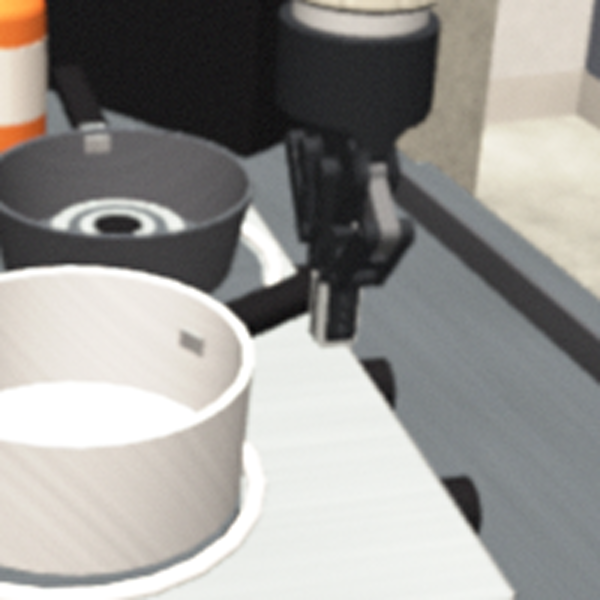

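Emit:
step_arm --translation '[[0, -2, 0], [0, -4, 0], [0, -4, -5], [0, -4, -10], [0, -4, -10]]' --rotation '[[0, 0, 0], [0, 0, 0], [0, 0, 0], [0, 0, 0], [0, 0, 0]]'

```text
time_s: 7.25
tcp_pos: [0.6849, -0.0688, 0.3691]
ee_rot: [[-0.994, 0.11, 0.01], [0.11, 0.994, -0.002], [-0.01, -0.001, -1.0]]
contact_force: [0.8, -0.1, -0.4]
finger_gap: -0.0002
```

Emit:
step_arm --translation '[[0, -6, 0], [0, -12, 0], [0, -18, 0], [0, -24, 0], [0, -24, 0]]' --rotation '[[0, 0, 0], [0, 0, 0], [0, 0, 0], [0, 0, 0], [0, 0, 0]]'

```text
time_s: 7.88
tcp_pos: [0.6554, -0.3111, 0.3623]
ee_rot: [[-0.993, 0.115, -0.001], [0.115, 0.993, -0.001], [0.001, -0.001, -1.0]]
contact_force: [0.3, 0.3, 0.5]
finger_gap: -0.0001
```

```bash
python3 - <<'E'
from h import *
st()
a1=arm.capture("top")[100:300,140:440,::-1]; b=arm.capture("side")[120:320,250:550,::-1]
cv2.imwrite("pics/p5.png",cv2.resize(np.vstack([a1,b]),(600,800))[:,:] if 0 else cv2.resize(np.hstack([a1[:,:250],b[:,:250]]),(800,320)))
cv2.imwrite("pics/p5.png",np.vstack([cv2.resize(a1,(450,300)),cv2.resize(b,(450,300))]))
E
```

```text
t 7.875 hob [ 0.1867 -0.3295] z 0.3623 F [0.3 0.3 0.5] yaw in hob of tool x 3.1351770296788675 gap -5.807528953450598e-05 j [-0.54  0.57  1.25 -0.    1.31 -1.99]
```

View pics/p5.png

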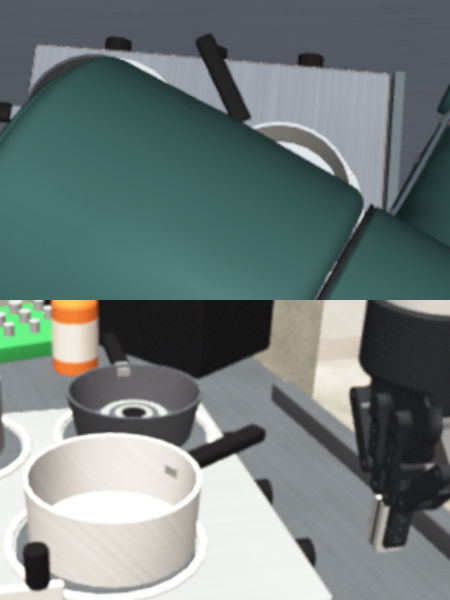

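```bash
python3 - <<'E'
from h import *
for px,n in(((277.3,125.3),"top"),((424.7,209),"side")): 
    p=H(w(px,.106,n)); print(n,p.round(4),np.degrees(np.arctan2(p[1]+.1,p[0]-.035)).round(1))
E
```

```text
top [0.224 0.005] 29.1
side [0.2269 0.0043] 28.5
```

The tip is at hob (225, 5) mm, slightly past the edge at about 29°. I'll go back and push about 9° more.

Emit:
step_arm --translation '[[0, 6, 0], [0, 12, 0], [0, 18, 0], [0, 24, 0], [0, 24, 0]]' --rotation '[[0, 0, 0], [0, 0, 0], [0, 0, 0], [0, 0, 0], [0, 0, 0]]'

```text
time_s: 8.6
tcp_pos: [0.6828, -0.0603, 0.3633]
ee_rot: [[-0.995, 0.102, -0.001], [0.102, 0.995, 0.002], [0.002, 0.002, -1.0]]
contact_force: [-0.1, -0.5, -0.7]
finger_gap: -0.0
```

Emit:
step_arm --translation '[[0, 0, 5], [0, 0, 10], [0, 0, 10], [0, 2, 10], [0, 3.5, 10]]' --rotation '[[0, 0, 0], [0, 0, 0], [0, 0, 0], [0, 0, 0], [0, 0, 0]]'

```text
time_s: 9.22
tcp_pos: [0.6883, -0.0304, 0.2664]
ee_rot: [[-0.994, 0.108, 0.004], [0.108, 0.994, -0.0], [-0.004, 0.0, -1.0]]
contact_force: [0.1, -0.4, 0.5]
finger_gap: 0.0003
```

Emit:
step_arm --translation '[[0.3, 0.9, 0], [0.6, 1.5, 0], [1.0, 2.1, 0], [1.5, 2.7, 0], [1.5, 2.7, 0]]' --rotation '[[0, 0, 0], [0, 0, 0], [0, 0, 0], [0, 0, 0], [0, 0, 0]]'

```text
time_s: 9.85
tcp_pos: [0.6743, -0.0027, 0.2634]
ee_rot: [[-0.994, 0.108, -0.002], [0.108, 0.994, 0.0], [0.002, 0.0, -1.0]]
contact_force: [0.2, -0.5, -0.0]
finger_gap: 0.0005
```

Emit:
step_arm --translation '[[-0.6, -1.5, 0], [-1.5, -6.5, 0], [-1.5, -6.5, -5], [-1.5, -6.5, -10], [-1.5, -6.5, -10]]' --rotation '[[0, 0, 0], [0, 0, 0], [0, 0, 0], [0, 0, 0], [0, 0, 0]]'

```text
time_s: 10.48
tcp_pos: [0.6846, -0.0713, 0.3684]
ee_rot: [[-0.994, 0.11, 0.008], [0.11, 0.994, -0.002], [-0.008, -0.001, -1.0]]
contact_force: [0.6, 0.4, 0.1]
finger_gap: -0.0004
```

Emit:
step_arm --translation '[[0, -6, 0], [0, -12, 0], [0, -18, 0], [0, -24, 0], [0, -24, 0]]' --rotation '[[0, 0, 0], [0, 0, 0], [0, 0, 0], [0, 0, 0], [0, 0, 0]]'

```text
time_s: 11.1
tcp_pos: [0.6552, -0.3136, 0.3618]
ee_rot: [[-0.993, 0.114, -0.002], [0.114, 0.993, -0.001], [0.002, -0.001, -1.0]]
contact_force: [-0.1, 0.3, -0.2]
finger_gap: 0.0001
```

```bash
python3 - <<'E'
from h import *
st()
a1=arm.capture("top")[100:300,140:440,::-1]; b=arm.capture("side")[120:320,250:550,::-1]
cv2.imwrite("pics/p6.png",np.vstack([cv2.resize(a1,(450,300)),cv2.resize(b,(450,300))]))
E
```

```text
t 11.1 hob [ 0.1868 -0.332 ] z 0.3618 F [-0.1  0.3 -0.2] yaw in hob of tool x 3.1357308853724484 gap 0.00011652922586060281 j [-0.54  0.58  1.25 -0.    1.32 -2.  ]
```

View pics/p6.png

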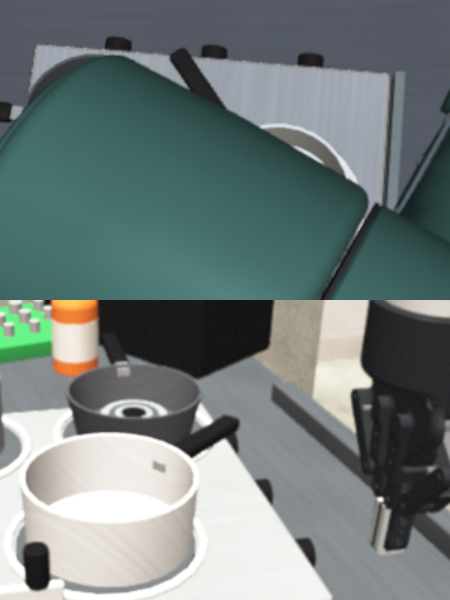

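```bash
python3 - <<'E'
from h import *
for px,n in(((258.7,136),"top"),((407.3,202.7),"side")): 
    p=H(w(px,.106,n)); print(n,p.round(4),"skillet",np.linalg.norm(p-[.1123,.1193]).round(3))
E
```

```text
top [0.2018 0.0351] skillet 0.123
side [0.2065 0.0315] skillet 0.129
```

Emit:
step_arm --translation '[[6, 2, 0], [12, 4, 0], [18, 6, 0], [24, 8, 0], [28.2, 10, 0]]' --rotation '[[0, 0, 0], [0, 0, 0], [0, 0, 0], [0, 0, 0], [0, 0, 0]]'

```text
time_s: 11.82
tcp_pos: [0.3847, -0.1753, 0.3631]
ee_rot: [[-0.994, 0.107, -0.002], [0.107, 0.994, 0.002], [0.002, 0.001, -1.0]]
contact_force: [0.5, 0.1, -0.0]
finger_gap: -0.0001
```

Emit:
step_arm --translation '[[0, 0, 0], [0, 0, 0]]' --rotation '[[0, 0, 0], [0, 0, 0]]'

```text
time_s: 12.08
tcp_pos: [0.3879, -0.1774, 0.364]
ee_rot: [[-0.994, 0.107, 0.001], [0.107, 0.994, -0.001], [-0.001, -0.0, -1.0]]
contact_force: [0.2, -0.2, 0.9]
finger_gap: 0.0003
```

```bash
python3 -c "from h import *;st()"
```

```text
t 12.075 hob [-0.0937 -0.2256] z 0.364 F [ 0.2 -0.2  0.9] yaw in hob of tool x 3.142918825285565 gap 0.0002510023082831926 j [-0.59  0.16  1.92  0.    1.07 -2.05]
```

Emit:
step_arm --translation '[[0, -0.3, 3], [0, -0.3, 6.3], [0, -0.3, 6.3]]' --rotation '[[0, 0, 0], [0, 0, 0], [0, 0, 0]]'

```text
time_s: 12.45
tcp_pos: [0.3874, -0.1809, 0.299]
ee_rot: [[-0.994, 0.108, -0.004], [0.108, 0.994, 0.002], [0.004, 0.002, -1.0]]
contact_force: [-0.9, -1.2, 0.8]
finger_gap: 0.0002
```

Emit:
step_arm --translation '[[-1.5, 0, 0], [-3, 0, 0], [-4.5, 0, 0], [-6, 0, 0], [-7.5, 0, 0]]' --rotation '[[0, 0, 0], [0, 0, 0], [0, 0, 0], [0, 0, 0], [0, 0, 0]]'

```text
time_s: 13.08
tcp_pos: [0.4627, -0.1892, 0.3009]
ee_rot: [[-0.994, 0.108, -0.0], [0.108, 0.994, -0.0], [0.0, -0.0, -1.0]]
contact_force: [-3.1, 0.2, 2.0]
finger_gap: 0.0001
```

Emit:
step_arm --translation '[[-2, 0, 0], [-4, 0, 0], [-6, 0, 0], [-8, 0, 0], [-10, 0, 0]]' --rotation '[[0, 0, 0], [0, 0, 0], [0, 0, 0], [0, 0, 0], [0, 0, 0]]'

```text
time_s: 13.7
tcp_pos: [0.5621, -0.2, 0.3006]
ee_rot: [[-0.994, 0.109, -0.001], [0.109, 0.994, 0.0], [0.001, 0.0, -1.0]]
contact_force: [-2.2, -1.1, 0.4]
finger_gap: -0.0003
```

```bash
python3 - <<'E'
from h import *
st()
b=arm.capture("side")[100:460,100:600,::-1]
cv2.imwrite("pics/p7.png",b)
E
```

```text
t 13.7 hob [ 0.0819 -0.2291] z 0.3006 F [-2.2 -1.1  0.4] yaw in hob of tool x 3.1414765073812547 gap -0.0002849629120392519 j [-0.46  0.46  1.63 -0.    1.05 -1.92]
```

View pics/p7.png

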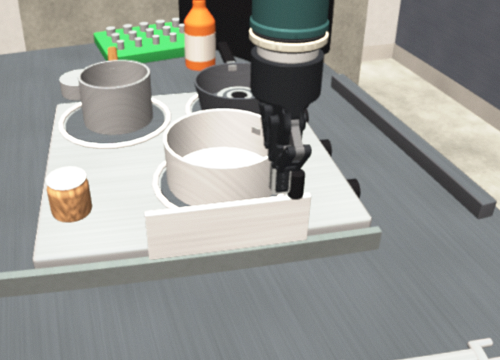

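The guard follows the push at about 2 N. I'll continue in small increments until the stop.

Emit:
step_arm --translation '[[-1, 0, 0], [-1.8, 0, 0], [-2.4, 0, 0], [-2.8, 0, 0], [-3.2, 0, 0]]' --rotation '[[0, 0, 0], [0, 0, 0], [0, 0, 0], [0, 0, 0], [0, 0, 0]]'

```text
time_s: 14.38
tcp_pos: [0.5811, -0.202, 0.2997]
ee_rot: [[-0.994, 0.107, -0.034], [0.107, 0.994, 0.005], [0.034, 0.002, -0.999]]
contact_force: [-53.3, -1.1, 39.7]
finger_gap: 0.0003
```

Emit:
step_arm --translation '[[-0.2, 0, 0], [-0.4, 0, 0], [-0.4, 0, 0]]' --rotation '[[0, 0, 0], [0, 0, 0], [0, 0, 0]]'

```text
time_s: 14.75
tcp_pos: [0.5823, -0.2022, 0.2997]
ee_rot: [[-0.993, 0.107, -0.041], [0.107, 0.994, 0.007], [0.041, 0.002, -0.999]]
contact_force: [-56.9, -0.6, 44.2]
finger_gap: -0.0
```

The guard is hard against its stop at about 57 N. I'm backing off and lifting away.

Emit:
step_arm --translation '[[1.5, 0, 0], [3.5, 0, 0], [6, 0, 0]]' --rotation '[[0, 0, 0], [0, 0, 0], [0, 0, 0]]'

```text
time_s: 15.12
tcp_pos: [0.5369, -0.1975, 0.3009]
ee_rot: [[-0.994, 0.109, 0.001], [0.109, 0.994, -0.0], [-0.001, -0.0, -1.0]]
contact_force: [0.1, 0.1, -0.8]
finger_gap: 0.0003
```

Emit:
step_arm --translation '[[0, 0, -5], [0, 0, -10], [0, -6, -10], [0, -12, -10], [0, -15, -10]]' --rotation '[[0, 0, 0], [0, 0, 0], [0, 0, 0], [0, 0, 0], [0, 0, 0]]'

```text
time_s: 15.75
tcp_pos: [0.5206, -0.3493, 0.4011]
ee_rot: [[-0.994, 0.11, 0.001], [0.11, 0.994, -0.002], [-0.002, -0.001, -1.0]]
contact_force: [0.3, -0.2, -0.8]
finger_gap: 0.0001
```

```bash
python3 - <<'E'
from h import *
st()
a1=arm.capture("top")[80:420,60:500,::-1]; b=arm.capture("side")[120:460,200:560,::-1]
cv2.imwrite("pics/p8.png",np.hstack([a1,b]))
E
```

```text
t 15.75 hob [ 0.0569 -0.382 ] z 0.4011 F [ 0.3 -0.2 -0.8] yaw in hob of tool x 3.1396176227997645 gap 9.529405019718915e-05 j [-0.7   0.4   1.45 -0.    1.29 -2.16]
```

View pics/p8.png

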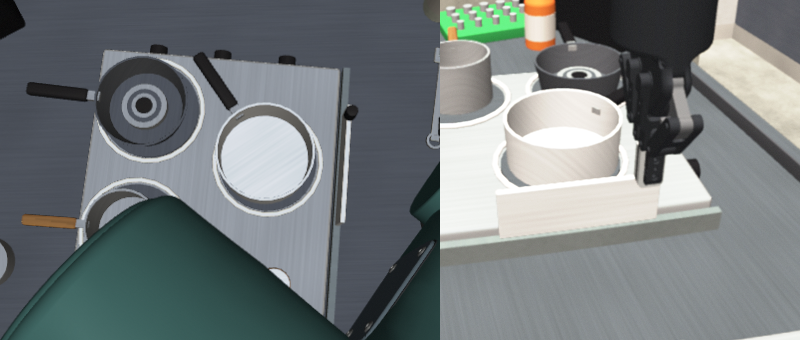

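```bash
python3 - <<'E'
from h import *
print(H(w((411,190),.151)),H(w((405,286),.151)),H(w((259,137),.106)))
E
```

```text
[ 0.1153651  -0.22667874] [-0.04120939 -0.22627024] [0.19999187 0.03441824]
```

```bash
python3 -c "
from station import arm
print(arm.close_job())"
```

```text
the job is handed in; nothing more can be done
None
```

I swung the saucepan's handle inward past the control-knob edge, pushed the side guard shut by its knob, and handed the job in at about 16 s.

- **Handle:** I pushed it round with the closed fingers at 1–3 N. The first push left its end slightly past the far edge, at hob x of about 0.225 m, so I pushed it once more. In the last picture its end is at about (0.200, 0.034) m in the hob frame. Just after that second push it was 0.12–0.13 m from the skillet's axis, and the side view agreed within about 5 mm.
- **Saucepan and other pans:** The saucepan stands flat inside its ring. The skillet looked unmoved. In the last top picture the arm partly hid the milk pan, but the tool never went near it.
- **Guard:** It slid about 157 mm at roughly 2 N, then stopped hard. I pressed on to about 57 N sideways and 44 N upward, which is more than I meant to but under the 120 N wrist limit. Its middle then sat level with the saucepan's plate.
- **Not confirmed:** I could not read the guard joint's value. The travel was less than the stated 180 mm for fully open. I judged it shut because it stopped hard and because of where it came to rest.

The gripper was lifted clear and touching nothing at the end.

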